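# Ready the bracket nut for undoing and hold its bolt head

### The job

The nut on the carving jig's steel bracket is about to be undone from the front: make the place ready by swapping the blue bottle and the metal catch tin, so that the tin stands centred on the green mat in front of the nut and the bottle stands centred on the red coaster, both upright. Then reach down into the narrow gap behind the bracket, take the hidden hex bolt head squarely between the fingers by two opposite flats, turn it until its yellow mark points straight up, and finish while still holding it there, firmly gripped, against the spring that tries to turn it back. Tip nothing over, and leave the mallet and the two gouges where they are.

Things in the scene. Friction and masses are not known exactly. Their poses are not given: they have to be found in the camera images.
- jig: fixed carving jig, timber bed 190x220 mm, 20 high (x -60 to +130). Origin: bench level under the middle of the grey steel bracket plate. x: level along the bolt, from nut to head, away from the robot; y along the plate; z up. Plate 6 thick, 120 wide, top at 109. Dark batten behind, x +55 to +95, 200 long, top at 76, leaves a 52 mm gap open above and at both ends. Nut and stem reach x -34
- head_grip (a point): grip point on the axis of the dark hex bolt head, in the gap 18 mm behind the middle of the plate, 85 mm above the bench; the TCP belongs here. Head: 30 mm across flats, 34.6 across corners, 18 thick (jig x +7 to +25), then a 42 mm washer to the plate. Turns with the bolt: x as jig x, y normal to the two flats to grip, z to the corner with the yellow mark (stripe on corner and end face)
- bolt (a joint): bolt angle about jig x, rad, right-handed (positive tips the yellow mark to jig -y). 0: mark straight up, gripped flats upright facing jig +y and -y. Starts 0.2 to 0.4, range -0.3 to 0.6. A spring (0.3 N m/rad, slack at 0.45, friction 0.09 N m) turns it back if let go. Upright fingers jam a tilted head on its corners: tilt the gripper with the flats, grip, then turn
- front_mat (a point): centre of the top of the green round mat, 90 mm across, 3 mm thick, on the bench 130 mm in front of the plate (jig x = -130 mm), moves with the jig. The bottle stands here at the start, within 8 mm of the centre
- coaster: round red coaster, 90 mm across, 3 mm thick, fixed to the bench to the left or right; origin at the centre of its underside. The tin stands here at the start, within 8 mm of the centre
- bottle: blue round bottle with a white label and a yellow cap, about 0.25 kg: body 56 mm across and straight up to 90 mm, cap 40 mm across up to 108 mm. Origin at the centre of its underside, z up
- tin: open round aluminium catch tin, 58 mm across, 45 mm high, wall 3 mm, about 0.12 kg. Origin at the centre of its underside, z up
- mallet: dark wooden carver's mallet standing on its head, 190 mm tall, head 76 mm across up to 100 mm. Origin at the centre of its underside. Leave alone
- gouge_a: gouge with a light wooden handle lying on the bench to the right of the jig, 230 mm long (from -110 to +120 mm along its x), 24 mm high. Origin on the bench under the blade end of the handle. Leave alone
- gouge_b: gouge with an orange handle lying on the bench to the left of the jig, 230 mm long (from -110 to +120 mm along its x), 24 mm high. Origin on the bench under the blade end of the handle. Leave alone
Things that resemble listed ones, but are neither listed nor needed, are in the scene too. Of the things like the coaster, leave any that is turquoise; of the rest the larger one is meant.

How it is judged (in metres and radians):
On the way, in this order (a step that is already met when the one before it is completed fails the run):
1. the tin stands on the green mat and the bottle on the red coaster, both let go (horizontal distance between tin and front_mat below 0.02 m and height (world z) of tin between 0 and 0.008 m and angle between each of tin, bottle's own z axis and vertical below 0.1 rad and linear speed of each of tin, bottle below 0.03 m/s and horizontal distance between bottle and coaster below 0.02 m and height (world z) of bottle between 0 and 0.008 m and contact force between the fingers and tin below 0.1 N and contact force between the fingers and bottle below 0.1 N), for 0.2 s.
2. the bolt head is gripped between the fingers (contact force between the fingers and bolt above 10 N and distance between the grasp point and head_grip below 0.025 m), for 0.2 s.
At the end, for the whole second after the job is handed in: The tin stands upright and still with its centre within 20 mm of the green mat's centre, the bottle likewise on the red coaster; the fingers grip the bolt head with more than 10 N, the TCP within 25 mm of head_grip; the bolt stands still within 0.1 rad of yellow-mark-up (all of step 2 and horizontal distance between tin and front_mat below 0.02 m and height (world z) of tin between 0 and 0.008 m and angle between each of tin, bottle's own z axis and vertical below 0.1 rad and linear speed of each of tin, bottle below 0.03 m/s and horizontal distance between bottle and coaster below 0.02 m and height (world z) of bottle between 0 and 0.008 m and value of joint bolt between -0.1 and 0.1 rad and velocity of joint bolt between -0.05 and 0.05 rad/s); the arm keeps its last pose, push and grip.
It fails at once if the bottle or the tin is tipped over (angle between any of bottle, tin's own z axis and vertical above 0.8 rad).
It fails at once if the mallet or a gouge is moved by more than 30 mm, or the mallet is tipped (distance of any of mallet, gouge_a, gouge_b from where it was at the start of the episode above 0.03 m or angle between mallet's own z axis and vertical above 0.5 rad).
It also fails if it takes over 72 s, if anything falls off the work surface, if the arm or the gripper's body presses on something with over 40 N, if the wrist force passes 120 N, or if a joint passes its speed limit or range.

### The arm

A 6-joint arm with a two-finger parallel gripper is mounted at the origin on the work surface. World frame = base frame: x ahead of the robot, y to its left, z up, the work surface at z = 0. Lengths are in mm, angles in degrees, forces in N, time in s.
With the tool pointing down it reaches from about 350 to 850 mm from the base axis. Payload 8.1 kg.
Tool frame: the origin (TCP) lies between the finger pads, 19 mm behind the fingertips; this is the grasp point; y points along the fingers, z is the direction in which the jaws open and shut, and the axes are right-handed (so a half turn about y gives the same grasp; the last joint's range is limited). The gripper opens to 85 mm and grips with 20 to 120 N. Pads are 22 mm wide; open, the fingers measure 114 mm over their backs; the gripper's body (76 mm by 85 mm) begins 54 mm behind the grasp point. The pads swing forward as they close: fully open they stand 13 mm farther back than shut.
Start: joints at [59.393, 7.471, 85.268, -0, 87.261, -4.893], TCP at [260.311, 540.596, 249.992] pointing down, gripper open.
Joint ranges: [-169.43, 169.43], [-51.17, 129.36], [1.28, 143.12], [-76.62, 256.62], [0, 156.53], [-152.29, 152.29]. Speed limits (degrees/s): [136.94, 136.94, 159.86, 180, 180, 180].

### API

Orientations are given as [roll, pitch, yaw] about the fixed x, y, z axes, in that order (R = Rz(yaw) Ry(pitch) Rx(roll)).
In Python, from bench import * gives the robot as it stands.
- The arm moves only by the shell command python3 -m crank 'ROWS' [FORCE]. ROWS is JSON, a list of rows, each a list of 7 numbers: the shift along the tool's x, y, z in mm, then the turn, a rotation vector about the tool's x, y, z in rad, then the closure, from 0 (fully open) to 1 (shut). A call has 1 to 12 rows; each row is the pose to reach, as a shift and turn from the pose commanded when the call began, along the tool's axes at that moment; what a row does not reach only later rows make up. A row lasts 1/8 s, in which the tool goes at most 62.5 mm and 10.7 degrees, less where a joint would pass 70% of its speed; a pose out of reach is approached as far as the arm can. A call with a gripper value outside its range is refused whole. The fingers move at their own pace and stop on an object; FORCE is the grip in N (left out, the last holds). Time passes only in rows, so rows that repeat a pose let the fingers close. It gives the time, the measured TCP pose, the force and the opening at its end, in the units of the state.
- sense(): the state, without advancing time (a new reading comes with each control period).
- snapshot(name): name is "scene" or "top" or "wrist"; returns (picture, depth): 384x512x3 uint8, red, green, blue; 384x512 float32, mm along the optical axis (not along the pixel's ray), 0 where there is no reading.
- camera_model(name): a dict with "K" (3x3 intrinsics, pixels), "R" (3x3) and "t" (3): a world point X has camera coordinates R X + t; the wrist camera has in their place "hand_eye" (4x4, takes a point from camera to tool coordinates, whose origin is the TCP and whose axes are the tool frame's). Camera axes: x right, y down, z forward; pixel columns grow to the right and rows downward; lengths in mm; the calibration is good to about 2 mm. A picture is of the moment at which its call begins: read the wrist's pose just before it. camera_model takes no time and is no camera call.
- hand_in(): hands the job in, once; it reports no verdict.
The state is a dict: "time": time; "joint_pos": joint angles; "qd": joint speeds; "joint_efforts": joint torques, N m; "tool_pos": TCP position; "tcp_rot": TCP orientation; "ft_force": force on the tool from outside, world axes, zero at the start; "wrist_torque": the same for the moment, N m; "finger_gap": finger opening in mm.
Only numpy, scipy, OpenCV 4.12 (cv2) and the standard library are available. Lean on these libraries where they do the work, as an engineer would, in place of code of your own. Each camera call takes 0.05 s, during which the arm holds its last target.

## Working session

There is one attempt and no reset: what is moved stays moved. The work goes in short steps, Python scripts to look and compute and a shell command to move; the robot and the scene stay as the last step left them, time stands still between calls to the robot, and variables do not carry over. Pictures are saved under pics/ and viewed, and the job is handed in when it is done.

```bash
ls -la; mkdir -p pics
python3 - <<'E'
from bench import *
import cv2,numpy as np
print(sense())
for n in ["scene","top","wrist"]:
    m=camera_model(n); print(n,{k:np.round(np.array(v),3).tolist() for k,v in m.items()})
    p,d=snapshot(n)
    np.savez(f'pics/{n}0.npz',p=p,d=d)
    cv2.imwrite(f'pics/{n}0.png',p[:,:,::-1])
E
```

```text
total 12
drwxr-xr-x  3 agent agent 4096 Dec  5 18:56 .
drwxr-xr-x 23 root  root  4096 Dec  5 18:56 ..
drwxr-xr-x  2 agent agent 4096 Dec  5 18:56 pics
{'time': 0.0, 'joint_pos': array([ 5.93929163e+01,  7.51503333e+00,  8.53308024e+01,  3.45113893e-04,
        8.72615682e+01, -4.89204313e+00]), 'qd': array([ 0.01962556, -0.03286926, -0.01173679, -0.023838  , -0.00348591,
        0.03918854]), 'joint_efforts': array([-1.37905565e-03, -5.69399750e+01, -5.00549912e+01, -4.51427641e-04,
        1.47195352e-02, -5.08418054e-05]), 'tool_pos': array([260.03708571, 540.13892994, 248.93058513]), 'tcp_rot': array([-9.01069833e+01,  9.50268361e-03, -2.57150663e+01]), 'ft_force': array([-0.69057876, -0.28086297, -0.64221024]), 'wrist_torque': array([-0.01819289, -0.02308135,  0.0066313 ]), 'finger_gap': 85.71382052570765}
scene {'K': [[458.594, 0.0, 251.419], [0.0, 458.594, 184.499], [0.0, 0.0, 1.0]], 'R': [[0.36, 0.933, 0.008], [0.689, -0.26, -0.677], [-0.629, 0.249, -0.736]], 't': [-219.922, -235.259, 1593.86]}
top {'K': [[390.248, 0.0, 255.563], [0.0, 390.248, 196.474], [0.0, 0.0, 1.0]], 'R': [[0.007, -1.0, -0.001], [-0.99, -0.007, -0.14], [0.14, 0.002, -0.99]], 't': [45.095, 456.805, 1010.254]}
wrist {'K': [[340.358, 0.0, 253.144], [0.0, 340.358, 183.321], [0.0, 0.0, 1.0]], 'hand_eye': [[-0.001, 0.961, 0.278, -70.823], [0.0, -0.278, 0.961, -123.466], [1.0, 0.001, -0.0, -1.56], [0.0, 0.0, 0.0, 1.0]]}
```

View pics/scene0.png

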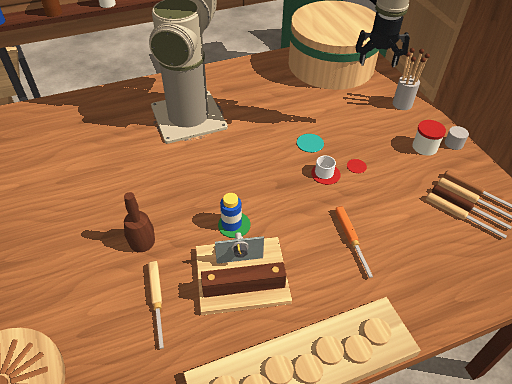

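View pics/top0.png

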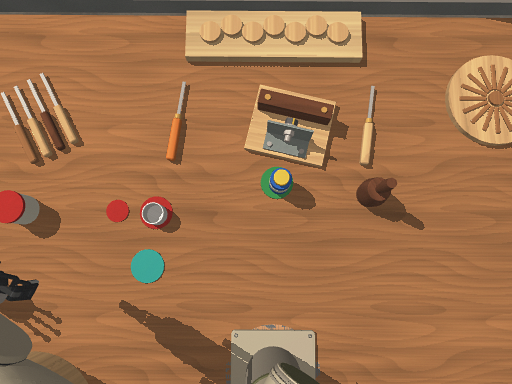

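View pics/wrist0.png

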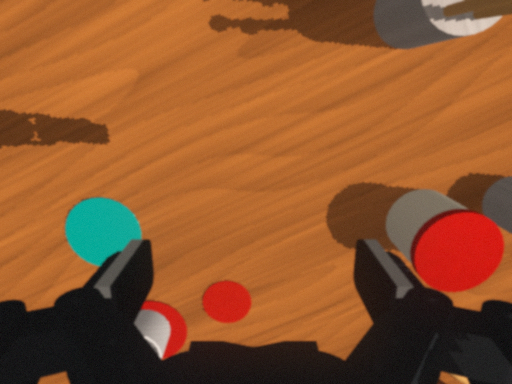

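Top view: the candidate discs are the red disc under the tin at (157,212), the small red disc at (118,211), the turquoise disc at (148,266) and a red-lidded jar at (8,207). The larger red one, under the tin, is the coaster. The bottle is on the green mat at (279,182), the jig plate at (289,140), the mallet at (374,191) and the gouges at (176,122) and (369,125). The other gouges, far left at (40,120), are decoys.

```bash
cat > h.py <<'E'
import numpy as np,cv2
from bench import *
from scipy.spatial.transform import Rotation as Ro
def Rt(rpy): return Ro.from_euler('xyz',rpy,degrees=True).as_matrix()
def cam(name,s=None):
    m=camera_model(name); K=np.array(m['K'])
    if name=='wrist':
        H=np.array(m['hand_eye']); Rw=Rt(s['tcp_rot'])@H[:3,:3]; c=Rt(s['tcp_rot'])@H[:3,3]+s['tool_pos']
        return K,Rw,c
    R=np.array(m['R']);t=np.array(m['t'])
    return K,R.T,-R.T@t
def ray(cm,uv,z):
    K,Rw,c=cm; uv=np.atleast_2d(uv).astype(float)
    d=np.c_[uv,np.ones(len(uv))]@np.linalg.inv(K).T@Rw.T
    return c+d*((z-c[2])/d[:,2])[:,None]
def cloud(cm,d):
    K,Rw,c=cm; v,u=np.mgrid[:d.shape[0],:d.shape[1]]
    P=np.stack([u,v,np.ones_like(u)],-1)@np.linalg.inv(K).T*d[...,None]
    return P@Rw.T+c
def proj(cm,X):
    K,Rw,c=cm; q=(np.atleast_2d(X)-c)@Rw@K.T
    return q[:,:2]/q[:,2:]
def circ(P):
    P=P[:,:2];A=np.c_[2*P,np.ones(len(P))];s=np.linalg.lstsq(A,(P**2).sum(1),rcond=None)[0]
    return s[:2],np.sqrt(s[2]+s[:2]@s[:2])
def circ_fit(P):
    from scipy.optimize import least_squares
    c,r=circ(P)
    o=least_squares(lambda x:np.hypot(*(P[:,:2]-x[:2]).T)-x[2],[*c,r],loss='soft_l1',f_scale=1.0)
    return np.round(o.x,1),round(float(np.sqrt(np.mean(o.fun**2))),2)
E
python3 - <<'E'
from h import *
for n in ['top','scene']:
    f=np.load(f'pics/{n}0.npz');p,d=f['p'],f['d'];cm=cam(n)
    hsv=cv2.cvtColor(p,cv2.COLOR_RGB2HSV)
    P=cloud(cm,d)
    masks={'red':cv2.inRange(hsv,(0,215,120),(4,255,255))|cv2.inRange(hsv,(174,200,120),(180,255,255)),
     'green':cv2.inRange(hsv,(50,150,50),(75,255,255)),'turq':cv2.inRange(hsv,(80,120,100),(92,255,255)),
     'yellow':cv2.inRange(hsv,(24,180,150),(32,255,255)),'blue':cv2.inRange(hsv,(105,150,80),(125,255,255))}
    for k,m in masks.items():
        cs,_=cv2.findContours(m,cv2.RETR_EXTERNAL,cv2.CHAIN_APPROX_NONE)
        for c in cs:
            if cv2.contourArea(c)<25: continue
            z={'red':3,'green':3,'turq':3,'yellow':108,'blue':90}[k]
            X=ray(cm,cv2.convexHull(c)[:,0],z)
            px=m*0;cv2.drawContours(px,[c],-1,255,-1)
            md=np.median(P[(px>0)&(m>0)&(d>0)],0)
            print(n,k,cv2.boundingRect(c),cv2.contourArea(c),circ_fit(X),'depthmed',np.round(md))
    # tall stuff
    cv2.imwrite(f'pics/{n}0z.png',cv2.resize(p[100:240,100:420] if n=='top' else p[130:330,110:400],None,fx=2.5,fy=2.5,interpolation=cv2.INTER_CUBIC)[:,:,::-1])
E
```

```text
top turq (131, 249, 33, 34) 823.0 (array([271.4, 337.8,  43.9]), 0.29) depthmed [271. 338.   3.]
top blue (270, 168, 22, 22) 87.5 (array([494.8, -15.1,  27.4]), 0.59) depthmed [483. -11.  93.]
scene green (219, 214, 31, 24) 223.0 (array([501. , -10.3,  44. ]), 0.67) depthmed [519.   1.   3.]
scene turq (297, 134, 27, 18) 358.0 (array([270.7, 336.8,  44.1]), 0.57) depthmed [272. 337.   3.]
scene blue (222, 220, 19, 11) 103.5 (array([558.2, -36.2,  24.1]), 0.35) depthmed [519. -25.  20.]
scene blue (220, 198, 21, 19) 160.5 (array([504.4, -18.7,  31.8]), 1.88) depthmed [514. -24.  89.]
scene blue (0, 9, 5, 16) 33.5 (array([-781.1, -717.6,  166.7]), 2.74) depthmed [-535. -525.  197.]
```

Run:
```python
from h import *
for n in ['top','scene']:
    f=np.load(f'pics/{n}0.npz');p,d=f['p'],f['d'];cm=cam(n)
    hsv=cv2.cvtColor(p,cv2.COLOR_RGB2HSV); P=cloud(cm,d)
    for (u,v) in ([(157,226),(118,211),(268,190),(279,177),(289,140),(154,204)] if n=='top' else [(319,181),(357,166),(230,232),(230,199),(240,248)]):
        print(n,(u,v),hsv[v,u],np.round(P[v,u]))
    red=((hsv[...,0]<5)|(hsv[...,0]>174))&(hsv[...,1]>190)&(hsv[...,2]>90)
    for k,m in {'red':red,'green':(hsv[...,0]>50)&(hsv[...,0]<79)&(hsv[...,1]>140)&(hsv[...,2]>40),'yellow':(hsv[...,0]>21)&(hsv[...,0]<33)&(hsv[...,1]>180)&(hsv[...,2]>120)}.items():
        m=m.astype(np.uint8)*255
        cs,_=cv2.findContours(m,cv2.RETR_EXTERNAL,cv2.CHAIN_APPROX_NONE)
        for c in cs:
            if cv2.contourArea(c)<25: continue
            z={'red':3,'green':3,'yellow':108}[k]
            print(n,k,cv2.boundingRect(c),cv2.contourArea(c),circ_fit(ray(cm,cv2.convexHull(c)[:,0],z)))
    # tin rim & cap by depth
    box=(P[...,0]>300)&(P[...,0]<540)&(P[...,1]>220)&(P[...,1]<420)&(d>0)
    q=P[box&(P[...,2]>41)&(P[...,2]<50)]; print(n,'rim',circ_fit(q),q[:,2].mean(),len(q))
    q=P[(abs(P[...,0]-500)<70)&(abs(P[...,1]+15)<50)&(P[...,2]>104)&(P[...,2]<113)&(hsv[...,0]>18)&(hsv[...,0]<35)&(hsv[...,1]>150)]; print(n,'cap',q.mean(0),len(q),(q.max(0)+q.min(0))/2)
    # plate: z>70 grey
    q=P[(P[...,0]>520)&(P[...,0]<760)&(abs(P[...,1])<170)&(P[...,2]>100)&(P[...,2]<116)&(hsv[...,1]<90)]
    if len(q)>5:
        xy=q[:,:2];print(n,'platetop',len(q),xy.mean(0),cv2.minAreaRect(xy.astype(np.float32)))
    q=P[(P[...,0]>520)&(P[...,0]<800)&(abs(P[...,1])<170)&(P[...,2]>70)&(P[...,2]<82)&(hsv[...,1]>100)]
    if len(q)>5:
        xy=q[:,:2];print(n,'batten',len(q),xy.mean(0),cv2.minAreaRect(xy.astype(np.float32)))
    q=P[(P[...,0]>520)&(P[...,0]<850)&(abs(P[...,1])<200)&(P[...,2]>16)&(P[...,2]<24)]
    if len(q)>5:
        xy=q[:,:2];print(n,'bed',len(q),cv2.minAreaRect(xy.astype(np.float32)))
    q=P[(P[...,0]>400)&(P[...,0]<600)&(P[...,1]<-150)&(P[...,1]>-330)&(P[...,2]>30)]
    print(n,'mallet',q.mean(0),q.max(0),q.min(0))
```

```text
top (157, 226) [  1 183 107] [378. 315.   6.]
top (118, 211) [  1 190 188] [418. 424.   3.]
top (268, 190) [ 66 144 147] [479.  14.   1.]
top (279, 177) [ 23 169 234] [495. -10. 110.]
top (289, 140) [ 16  29 114] [595. -37.  92.]
top (154, 204) [ 21  17 107] [435. 320.  25.]
top red (109, 211, 18, 11) 27.0 (array([406.7, 425.5,  19.3]), 3.76)
top red (107, 200, 21, 16) 77.5 (array([422.8, 427. ,  27.3]), 1.89)
top red (0, 200, 18, 23) 84.0 (array([416.3, 731.5,  30.7]), 2.46)
top red (140, 197, 32, 31) 125.5 (array([415.9, 320.9,  43.1]), 0.5)
top red (0, 191, 22, 12) 40.0 (array([457.7, 728. ,  21.5]), 5.69)
top green (261, 167, 22, 32) 196.0 (array([500.8,  -9.8,  43.8]), 0.25)
top rim (array([409.3, 317.4,  27.2]), 1.02) 46.717720072015624 89
top cap [493.53490016 -14.7175829  110.69186608] 158 [494.06179472 -14.9020171  108.68395981]
top platetop 180 [627.9514391  -39.00079763] ((637.0682983398438, -40.43311309814453), (118.7552719116211, 27.652111053466797), 76.91179656982422)
top batten 1122 [698.98656865 -55.33612453] ((700.4163818359375, -55.78472900390625), (199.622573852539
[... 851 characters left out ...]
, 316.8,  27.4]), 1.77) 45.27160624118965 87
scene cap [497.00118519 -17.00371069 110.02006496] 147 [496.40218164 -16.30640315 108.58429346]
scene platetop 209 [628.91860198 -39.81819585] ((637.8424682617188, -41.859291076660156), (117.80435943603516, 30.421810150146484), 77.33304595947266)
scene batten 1323 [699.06644394 -56.14848448] ((619.7971801757812, -36.545555114746094), (199.7998504638672, 207.543212890625), 76.51554107666016)
scene bed 2657 ((636.891845703125, -41.063262939453125), (220.0101318359375, 242.84043884277344), 76.89755249023438)
scene mallet [ 484.32485538 -261.07692025  100.22442923] [ 507.40295332 -224.00623592  193.22695408] [ 442.90075628 -298.4665007    30.00105135]
```

View pics/top0z.png

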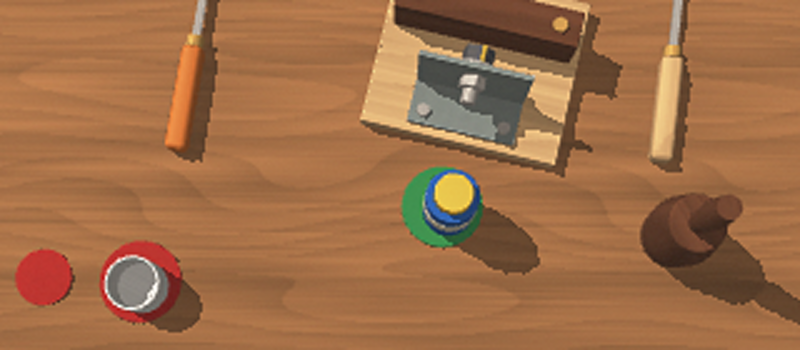

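View pics/scene0z.png

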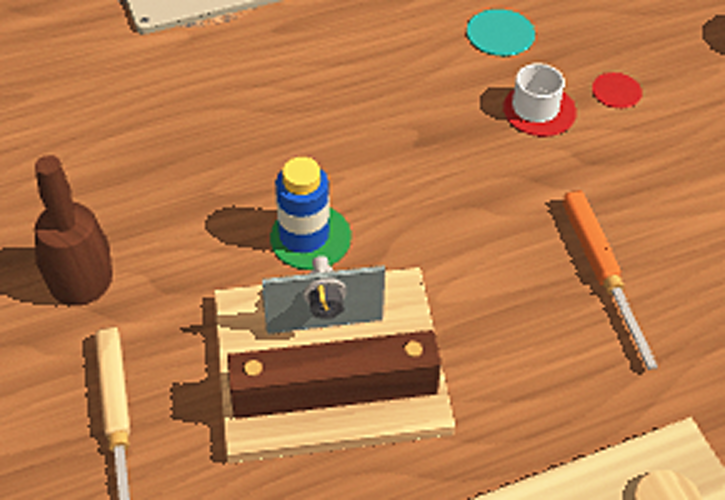

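```bash
cat >> h.py <<'E'
def go(pos,rpy=(-90,0,-13.1),s=None):
    s=s or sense(); R=Rt(s['tcp_rot']); sh=R.T@(np.array(pos)-s['tool_pos'])
    rv=(Ro.from_matrix(R.T)*Ro.from_euler('xyz',rpy,degrees=True)).as_rotvec()
    n=max(np.linalg.norm(sh)/62.5,np.degrees(np.linalg.norm(rv))/10.7)
    print('t',round(s['time'],2),'pos',np.round(s['tool_pos'],1),'rpy',np.round(s['tcp_rot'],1),'gap',round(s['finger_gap'],1),'F',np.round(s['ft_force'],1))
    print('-> shift',np.round(sh,1),'rv',np.round(rv,3),'rows',round(float(n),1))
E
python3 -c "
from h import *
go((495.3,-15.5,160))"
```

```text
t 0.15 pos [260.1 540.3 249.2] rpy [-90.1   0.  -25.7] gap 85.3 F [-0.5  0.1  0.4]
-> shift [ 453.    89.7 -398.6] rv [ 0.001 -0.22  -0.   ] rows 9.8
```

```bash
python3 -m crank '[[453,60,-398.6,0,-0.22,0,0],[453,90,-398.6,0,-0.22,0,0],[453,90,-398.6,0,-0.22,0,0],[453,90,-398.6,0,-0.22,0,0],[453,90,-398.6,0,-0.22,0,0],[453,90,-398.6,0,-0.22,0,0],[453,90,-398.6,0,-0.22,0,0],[453,90,-398.6,0,-0.22,0,0],[453,90,-398.6,0,-0.22,0,0],[453,90,-398.6,0,-0.22,0,0],[453,90,-398.6,0,-0.22,0,0],[453,90,-398.6,0,-0.22,0,0]]' 40
python3 - <<'E'
from h import *
go((495.3,-15.5,70)); s=sense()
p,d=snapshot('wrist'); np.savez('pics/w1.npz',p=p,d=d); cv2.imwrite('pics/w1.png',p[:,:,::-1])
P=cloud(cam('wrist',s),d); hsv=cv2.cvtColor(p,cv2.COLOR_RGB2HSV)
q=P[(P[...,2]>103)&(P[...,2]<113)&(abs(P[...,0]-495)<40)&(abs(P[...,1]+15)<40)]
if len(q): print(len(q),q.mean(0),(q.max(0)+q.min(0))/2)
E
```

```text
time: 1.65
tool_pos: [495.1, -14.9, 159.6]
tcp_rot: [-90.0, 0.1, -13.2]
ft_force: [0.1, -0.2, 0.4]
finger_gap: 85.5
t 1.65 pos [495.1 -14.9 159.6] rpy [-90.    0.1 -13.2] gap 85.5 F [ 0.1 -0.2  0.4]
-> shift [ 0.4 89.6 -0.5] rv [-0.    -0.001 -0.001] rows 1.4
3942 [492.74508674 -17.13682972 110.25838112] [493.99225736 -17.38208594 107.83778864]
```

View pics/w1.png

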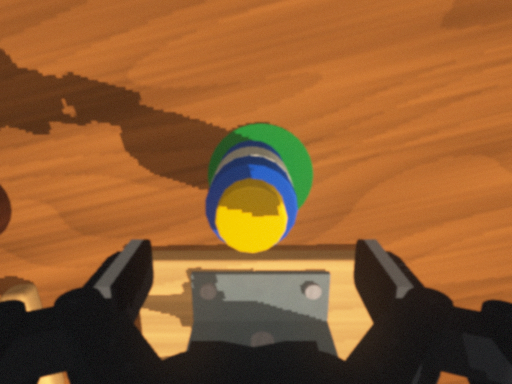

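The wrist view shows the yellow cap at (252,215), midway between the fingers. I'll go straight down and grip.

```bash
python3 -m crank '[[0,45,-1.5,0,0,0,0],[0,89,-1.5,0,0,0,0],[0,89,-1.5,0,0,0,0],[0,89,-1.5,0,0,0,1],[0,89,-1.5,0,0,0,1],[0,89,-1.5,0,0,0,1],[0,89,-1.5,0,0,0,1],[0,89,-1.5,0,0,0,1],[0,89,-1.5,0,0,0,1],[0,89,-1.5,0,0,0,1]]' 40; python3 -c "
from h import *
go((370,160,160))"
```

```text
time: 2.95
tool_pos: [497.1, -16.6, 73.8]
tcp_rot: [-90.0, -0.2, -13.1]
ft_force: [-2.0, -0.0, 7.4]
finger_gap: 55.0
t 2.95 pos [497.1 -16.6  73.8] rpy [-90.   -0.2 -13.1] gap 55.0 F [-2.  -0.   7.4]
-> shift [-163.5  -86.7  143.2] rv [-0.001 -0.     0.004] rows 3.7
```

```bash
python3 -m crank '[[0,-40,0,0,0,0,1],[-60,-70,50,0,0,0,1],[-110,-70,96,0,0,0,1],[-164,-70,143,0,0,0,1],[-164,-50,143,0,0,0,1],[-164,-30,143,0,0,0,1],[-164,-30,143,0,0,0,1]]' 40; python3 -c "
from h import *
go((370,160,69.5))"
```

```text
time: 3.82
tool_pos: [366.8, 160.0, 100.5]
tcp_rot: [-90.1, 0.1, -13.0]
ft_force: [-0.9, 0.0, -4.3]
finger_gap: 55.2
t 3.83 pos [366.8 160.  100.5] rpy [-90.1   0.1 -13. ] gap 55.2 F [-0.9  0.  -4.3]
-> shift [ 3.2 31.   0.7] rv [ 0.001  0.001 -0.001] rows 0.5
```

```bash
python3 -m crank '[[0,15,0,0,0,0,1],[0,25,0,0,0,0,1],[0,30,0,0,0,0,1],[0,30,0,0,0,0,1],[0,30,0,0,0,0,0.2],[0,30,0,0,0,0,0],[0,30,0,0,0,0,0],[0,30,0,0,0,0,0]]' 40; python3 -c "
from h import *
go((409.2,317.1,160))"
```

```text
time: 4.82
tool_pos: [368.0, 160.0, 71.1]
tcp_rot: [-90.0, -0.0, -13.1]
ft_force: [0.3, 0.4, 0.0]
finger_gap: 85.3
t 4.83 pos [368.  160.   71.1] rpy [-90.   -0.  -13.1] gap 85.3 F [0.3 0.4 0. ]
-> shift [  4.6 -88.9 162.4] rv [-0. -0.  0.] rows 3.0
```

```bash
python3 -m crank '[[0,-50,0,0,0,0,0],[0,-80,30,0,0,0,0],[4,-80,80,0,0,0,0],[4.6,-80,130,0,0,0,0],[4.6,-80,162,0,0,0,0],[4.6,-80,162,0,0,0,0],[4.6,-80,162,0,0,0,0]]' 40
python3 - <<'E'
from h import *
s=sense(); p,d=snapshot('wrist'); cv2.imwrite('pics/w2.png',p[:,:,::-1])
P=cloud(cam('wrist',s),d); hsv=cv2.cvtColor(p,cv2.COLOR_RGB2HSV)
q=P[(P[...,2]>42)&(P[...,2]<49)&(np.hypot(P[...,0]-409,P[...,1]-317)<45)]
if len(q): print(len(q),circ_fit(q))
q=P[(P[...,2]>98)&(P[...,2]<115)&(np.hypot(P[...,0]-368,P[...,1]-160)<60)]
if len(q): print('bottle',len(q),q.mean(0))
go((409.2,317.1,30))
E
```

```text
time: 5.7
tool_pos: [408.7, 316.1, 150.6]
tcp_rot: [-90.1, 0.0, -13.1]
ft_force: [0.1, -0.0, 0.6]
finger_gap: 85.5
1278 (array([407.6, 315.9,  27. ]), 0.94)
t 5.75 pos [408.8 315.9 150.7] rpy [-90.    0.  -13.1] gap 85.2 F [ 0.6 -0.7 -0.1]
-> shift [1.000e-01 1.207e+02 1.400e+00] rv [ 0.001 -0.    -0.   ] rows 1.9
```

View pics/w2.png

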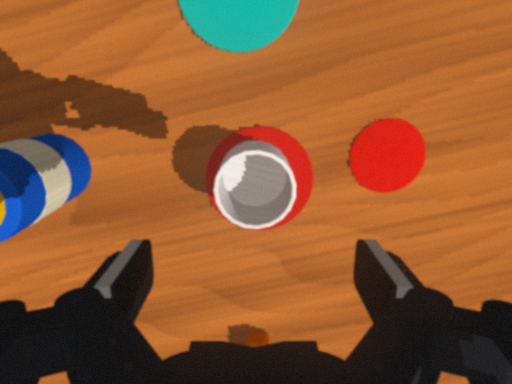

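The tin's rim is at (255,186), centred between the fingers, on the larger red disc. The small red disc is at (388,155) and the bottle is standing at the left edge. I'll descend and grip the tin.

```bash
python3 -m crank '[[0,60,0.5,0,0,0,0],[0,110,0.5,0,0,0,0],[0,119,0.5,0,0,0,0],[0,119,0.5,0,0,0,0.3],[0,119,0.5,0,0,0,1],[0,119,0.5,0,0,0,1],[0,119,0.5,0,0,0,1],[0,119,0.5,0,0,0,1],[0,119,0.5,0,0,0,1]]' 30; python3 -c "
from h import *
go((500.7,-9.8,160))"
```

```text
time: 6.88
tool_pos: [411.2, 318.2, 34.8]
tcp_rot: [-89.8, -0.2, -13.1]
ft_force: [-0.1, -1.7, 7.4]
finger_gap: 56.2
t 6.88 pos [411.2 318.2  34.8] rpy [-89.8  -0.2 -13.1] gap 56.2 F [-0.1 -1.7  7.4]
-> shift [ 162.  -125.6 -298.8] rv [-0.003 -0.     0.003] rows 5.8
```

```bash
python3 -m crank '[[0,-60,0,0,0,0,1],[10,-110,-30,0,0,0,1],[45,-120,-80,0,0,0,1],[78,-120,-140,0,0,0,1],[110,-120,-200,0,0,0,1],[140,-120,-255,0,0,0,1],[163.8,-100,-296.9,0,0,0,1],[163.8,-60,-296.9,0,0,0,1],[163.8,-30,-296.9,0,0,0,1],[163.8,-30,-296.9,0,0,0,1]]' 30
python3 - <<'E'
from h import *
go((500.7,-9.8,35))
p,d=snapshot('top'); cv2.imwrite('pics/t2.png',cv2.resize(p[120:300,90:410],None,fx=2.4,fy=2.4,interpolation=cv2.INTER_CUBIC)[:,:,::-1])
E
```

```text
time: 8.12
tool_pos: [499.5, -9.1, 60.3]
tcp_rot: [-90.0, 0.2, -13.1]
ft_force: [-0.6, 0.4, -1.5]
finger_gap: 56.3
t 8.12 pos [499.5  -9.1  60.3] rpy [-90.    0.2 -13.1] gap 56.3 F [-0.6  0.4 -1.5]
-> shift [ 1.4 25.3 -0.4] rv [ 0.    -0.001 -0.004] rows 0.4
```

View pics/t2.png

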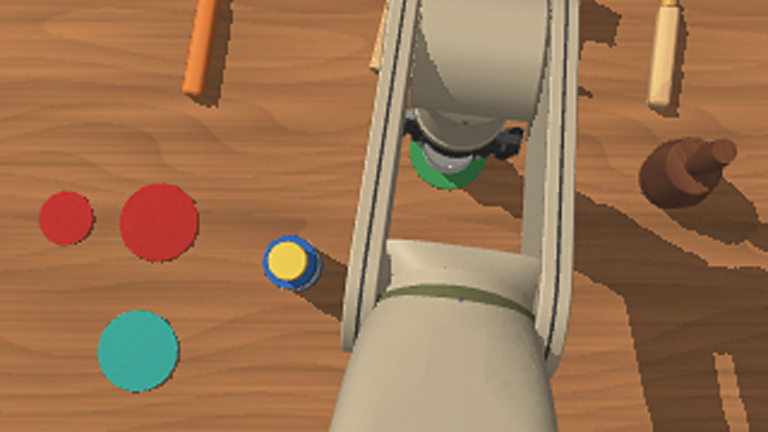

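The top crop shows the tin held over the green mat (450,165), the bottle standing at (290,262), and the now empty large red coaster at (160,222). I'll lower and release.

```bash
python3 -m crank '[[1,15,0,0,0,0,1],[1,22,0,0,0,0,1],[1,25,0,0,0,0,1],[1,25,0,0,0,0,1],[1,25,0,0,0,0,0.3],[1,25,0,0,0,0,0],[1,25,0,0,0,0,0],[1,25,0,0,0,0,0],[1,-30,0,0,0,0,0],[1,-85,0,0,0,0,0],[1,-100,0,0,0,0,0],[1,-100,0,0,0,0,0]]' 30
python3 - <<'E'
from h import *
s=sense(); p,d=snapshot('wrist'); cv2.imwrite('pics/w3.png',p[:,:,::-1])
P=cloud(cam('wrist',s),d)
q=P[(P[...,2]>42)&(P[...,2]<49)&(np.hypot(P[...,0]-500,P[...,1]+10)<45)]
print('tin',len(q),circ_fit(q))
hsv=cv2.cvtColor(p,cv2.COLOR_RGB2HSV)
m=cv2.inRange(hsv,(50,140,40),(79,255,255));ys,xs=np.nonzero(m)
hull=cv2.convexHull(np.c_[xs,ys].astype(np.int32))[:,0]
print('mat',circ_fit(ray(cam('wrist',s),hull,3)))
p,d=snapshot('top');P=cloud(cam('top'),d);hsv=cv2.cvtColor(p,cv2.COLOR_RGB2HSV)
q=P[(np.hypot(P[...,0]-368,P[...,1]-160)<40)&(P[...,2]>104)&(P[...,2]<114)]
print('bottle',len(q),q.mean(0))
red=((hsv[...,0]<5)|(hsv[...,0]>174))&(hsv[...,1]>150)&(hsv[...,2]>90)&(np.hypot(P[...,0]-415,P[...,1]-320)<60)
ys,xs=np.nonzero(red);hull=cv2.convexHull(np.c_[xs,ys].astype(np.int32))[:,0]
print('coaster',circ_fit(ray(cam('top'),hull,3)))
go((368,160,160))
E
```

```text
time: 9.68
tool_pos: [503.2, -9.5, 163.1]
tcp_rot: [-90.0, -0.2, -13.1]
ft_force: [-0.9, 0.9, -0.5]
finger_gap: 85.5
tin 1152 (array([499.6, -10. ,  27. ]), 0.94)
mat (array([499. , -11.3,  43.8]), 0.32)
bottle 203 [366.44131187 160.59954102 108.30188253]
coaster (array([415.4, 320.3,  44.2]), 0.37)
t 9.78 pos [501.4  -9.3 160.2] rpy [-90.    0.1 -13.1] gap 85.8 F [ 0.3  0.2 -0.1]
-> shift [-168.3    0.6  134.6] rv [ 0.    -0.    -0.003] rows 3.4
```

View pics/w3.png

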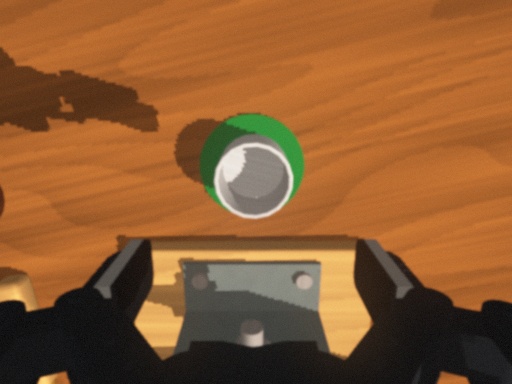

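The tin stands on the green mat at (253,178), about 1.5 mm off centre. Now the bottle.

```bash
python3 -m crank '[[-50,0,40,0,0,0,0],[-100,0,80,0,0,0,0],[-150,0,120,0,0,0,0],[-169,0,135,0,0,0,0],[-169,20,135,0,0,0,0],[-169,60,135,0,0,0,0],[-169,85,135,0,0,0,0],[-169,88,135,0,0,0,0],[-169,88,135,0,0,0,0.3],[-169,88,135,0,0,0,1],[-169,88,135,0,0,0,1],[-169,88,135,0,0,0,1]]' 40; python3 -m crank '[[0,0,0,0,0,0,1],[0,0,0,0,0,0,1],[0,0,0,0,0,0,1]]' 40; python3 -c "
from h import *
go((415.5,320.1,76))"
```

```text
time: 11.28
tool_pos: [369.3, 160.5, 75.1]
tcp_rot: [-90.0, -0.1, -13.1]
ft_force: [-1.3, -1.9, 7.1]
finger_gap: 54.7
time: 11.65
tool_pos: [369.3, 160.5, 75.1]
tcp_rot: [-90.0, -0.1, -13.1]
ft_force: [-0.9, -2.6, 6.6]
finger_gap: 55.3
t 11.65 pos [369.3 160.5  75.1] rpy [-90.   -0.1 -13.1] gap 55.3 F [-0.9 -2.6  6.6]
-> shift [  8.8  -0.8 165.9] rv [-0.001 -0.     0.002] rows 2.7
```

```bash
python3 -m crank '[[0,-40,0,0,0,0,1],[3,-60,40,0,0,0,1],[6,-60,95,0,0,0,1],[10,-60,140,0,0,0,1],[10,-50,166,0,0,0,1],[10,-30,166,0,0,0,1],[10,-25,166,0,0,0,1],[10,-25,166,0,0,0,1]]' 40; python3 -c "
from h import *
go((415.5,320.1,78.2))"
```

```text
time: 12.65
tool_pos: [415.2, 319.3, 98.5]
tcp_rot: [-90.1, 0.1, -13.1]
ft_force: [-0.5, -0.5, -2.7]
finger_gap: 55.0
t 12.65 pos [415.2 319.3  98.5] rpy [-90.1   0.1 -13.1] gap 55.0 F [-0.5 -0.5 -2.7]
-> shift [ 0.1 20.3  0.8] rv [ 0.001 -0.    -0.001] rows 0.3
```

```bash
python3 -m crank '[[0,12,0.5,0,0,0,1],[0,18,0.5,0,0,0,1],[0,21,0.5,0,0,0,1],[0,21,0.5,0,0,0,1],[0,21,0.5,0,0,0,0.3],[0,21,0.5,0,0,0,0],[0,21,0.5,0,0,0,0],[0,21,0.5,0,0,0,0],[0,-35,0.5,0,0,0,0],[0,-80,0.5,0,0,0,0],[0,-80,0.5,0,0,0,0]]' 40
python3 - <<'E'
from h import *
s=sense(); p,d=snapshot('wrist'); cv2.imwrite('pics/w4.png',p[:,:,::-1])
P=cloud(cam('wrist',s),d)
q=P[(P[...,2]>103)&(P[...,2]<113)&(np.hypot(P[...,0]-415,P[...,1]-320)<40)]
print('bottle w',len(q),q.mean(0))
p,d=snapshot('scene'); np.savez('pics/s4.npz',p=p,d=d)
cv2.imwrite('pics/s4.png',cv2.resize(p[130:330,110:400],None,fx=2.5,fy=2.5,interpolation=cv2.INTER_CUBIC)[:,:,::-1])
cv2.imwrite('pics/s4h.png',cv2.resize(p[225:280,200:285],None,fx=9,fy=9,interpolation=cv2.INTER_CUBIC)[:,:,::-1])
P=cloud(cam('scene'),d);hsv=cv2.cvtColor(p,cv2.COLOR_RGB2HSV)
q=P[(np.hypot(P[...,0]-415,P[...,1]-320)<40)&(P[...,2]>104)&(P[...,2]<114)]
print('bottle s',len(q),q.mean(0))
# bolt head mark: yellow pixels in head area
c=np.cos(np.radians(-13.1));sn=np.sin(np.radians(-13.1))
J=P-np.array([627.3,-38.9,0]); jx=J[...,0]*c+J[...,1]*sn; jy=-J[...,0]*sn+J[...,1]*c; jz=P[...,2]
m=(jx>3)&(jx<45)&(abs(jy)<30)&(jz>60)&(jz<112)
ye=m&(hsv[...,0]>20)&(hsv[...,0]<34)&(hsv[...,1]>120)&(hsv[...,2]>120)
for v,u in zip(*np.nonzero(ye)): print(u,v,np.round([jx[v,u],jy[v,u],jz[v,u]],1),hsv[v,u])
E
```

```text
time: 14.02
tool_pos: [418.5, 321.9, 184.1]
tcp_rot: [-89.6, -0.4, -13.1]
ft_force: [0.5, 0.7, -0.2]
finger_gap: 85.8
bottle w 3183 [411.1025347  318.85452328 110.29130816]
bottle s 117 [415.50413921 318.38780451 110.09710127]
238 244 [  7.   -4.1 101. ] [ 28 174 255]
238 245 [ 10.7  -4.5 102. ] [ 27 168 255]
238 246 [ 14.4  -4.9 103.2] [ 27 164 255]
238 247 [ 17.8  -5.4 104. ] [ 28 162 255]
239 247 [ 15.5  -2.7 100.1] [ 21 169 251]
238 248 [ 18.5  -5.5 100.8] [ 29 162 255]
239 248 [ 18.9  -3.1 100.9] [ 27 164 255]
238 249 [20.7 -5.8 99.8] [ 21 178 255]
239 249 [ 23.2  -3.6 103. ] [ 27 163 255]
238 250 [21.9 -5.9 97.4] [ 21 169 193]
239 250 [ 25.5  -3.9 102.2] [ 21 187 246]
240 251 [23.7 -1.3 94.8] [ 21 160 134]
240 252 [23.9 -1.4 91. ] [ 21 186 236]
240 253 [24.  -1.5 86.8] [ 21 192 246]
241 253 [26.4  0.7 90. ] [ 21 160 151]
```

View pics/s4.png

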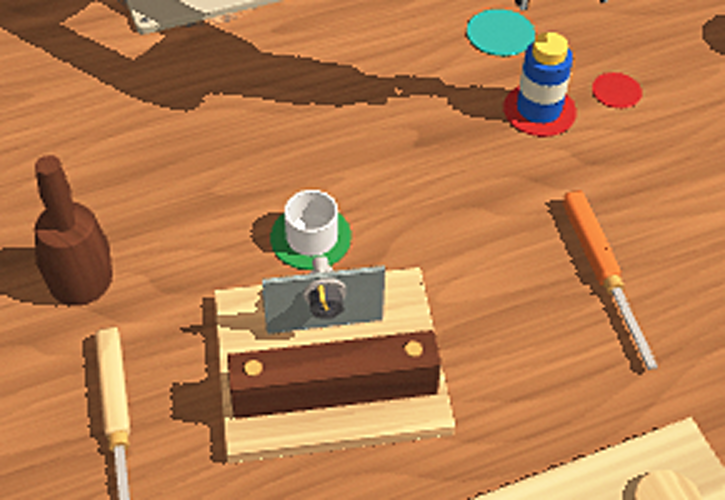

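View pics/s4h.png

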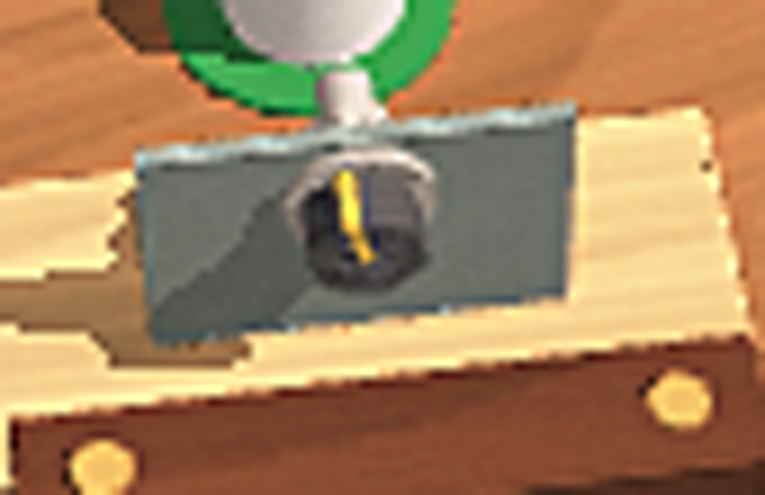

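View pics/w4.png

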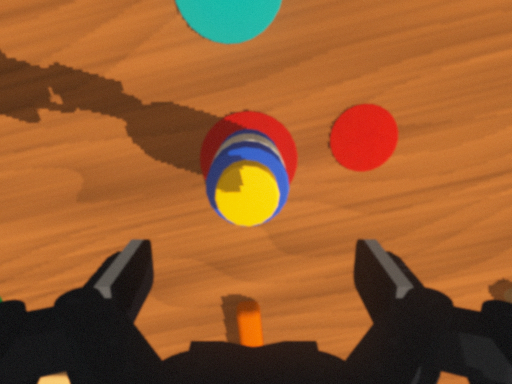

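The scene crop shows the bottle upright on the large red coaster (540,100), the tin on the mat (312,225), and the mallet and gouges unmoved. The yellow mark on the head leans toward jig -y, about 0.29 rad. Next I'll take a closer look from above the head.

```bash
python3 -c "
from h import *
go((643,-43,200))"
```

```text
t 14.12 pos [416.1 320.5 179.3] rpy [-90.   -0.  -13.1] gap 85.6 F [ 0.3  0.3 -0.7]
-> shift [ 303.4  -20.7 -302.6] rv [-0.001 -0.     0.001] rows 6.9
```

```bash
python3 -m crank '[[303,-20,-302.5,0,0,0,0],[303,-20,-302.5,0,0,0,0],[303,-20,-302.5,0,0,0,0],[303,-20,-302.5,0,0,0,0],[303,-20,-302.5,0,0,0,0],[303,-20,-302.5,0,0,0,0],[303,-20,-302.5,0,0,0,0],[303,-20,-302.5,0,0,0,0],[303,-20,-302.5,0,0,0,0],[303,-20,-302.5,0,0,0,0]]' 40
python3 - <<'E'
from h import *
s=sense(); p,d=snapshot('wrist'); np.savez('pics/w5.npz',p=p,d=d,pos=s['tool_pos'],rot=s['tcp_rot'])
cv2.imwrite('pics/w5.png',p[:,:,::-1])
go((643,-43,200),s=s)
cm=cam('wrist',s); uv=proj(cm,[644.8,-43,102])[0]; print(uv)
u,v=np.round(uv).astype(int)
cv2.imwrite('pics/w5z.png',cv2.resize(p[max(v-50,0):v+50,u-65:u+65],None,fx=6,fy=6,interpolation=cv2.INTER_CUBIC)[:,:,::-1])
print(u-65,v-50)
E
```

```text
time: 15.38
tool_pos: [641.5, -41.6, 198.0]
tcp_rot: [-90.0, 0.1, -13.0]
ft_force: [-0.0, 0.2, -0.5]
finger_gap: 85.4
t 15.38 pos [641.5 -41.6 198. ] rpy [-90.    0.1 -13. ] gap 85.4 F [-0.   0.2 -0.5]
-> shift [ 1.8 -2.  -1. ] rv [-0.     0.001 -0.002] rows 0.0
[254.44711447 199.39784099]
189 149
```

View pics/w5.png

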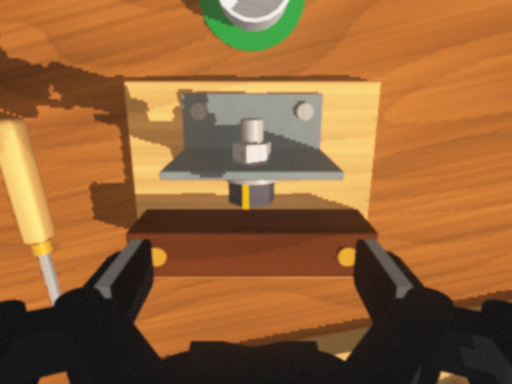

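View pics/w5z.png

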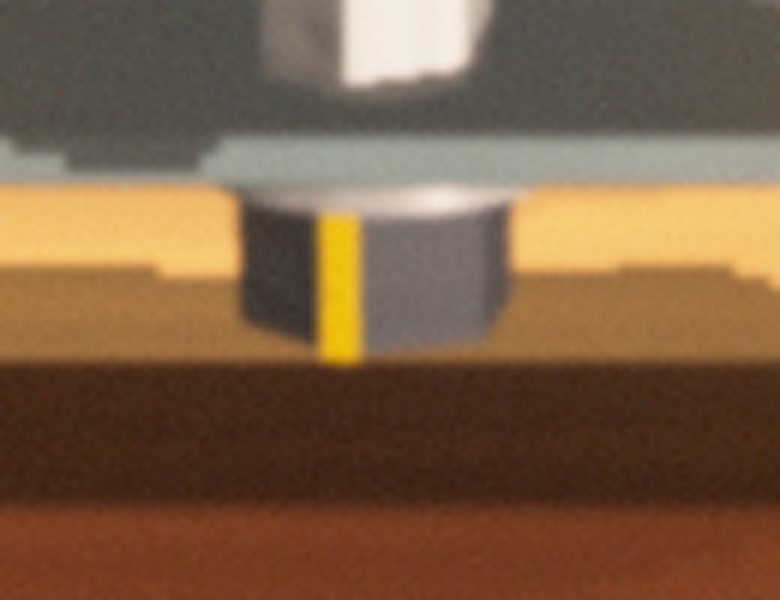

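The close view shows the head at crop (240–510, 200–360). The yellow mark is at x≈340, left of centre (toward jig -y), so θ≈0.25. I'll compute that exactly, along with the jig centre as the wrist camera sees it.

Run:
```python
from h import *
f=np.load('pics/w5.npz');p,d=f['p'],f['d'];s={'tool_pos':f['pos'],'tcp_rot':f['rot']};cm=cam('wrist',s)
hsv=cv2.cvtColor(p,cv2.COLOR_RGB2HSV); P=cloud(cm,d)
a=np.radians(-13.1);ex=np.array([np.cos(a),np.sin(a)]);ey=np.array([-ex[1],ex[0]])
O=np.array([627.3,-38.9])
J=lambda X:np.c_[(X[:,:2]-O)@ex,(X[:,:2]-O)@ey,X[:,2]]
q=J(P.reshape(-1,3)); D=d.reshape(-1)
m=(q[:,2]>105)&(q[:,2]<113)&(abs(q[:,0])<30)&(abs(q[:,1])<80)
print('plate top: x',np.percentile(q[m,0],[2,50,98]),'y',q[m,1].min(),q[m,1].max(),'z',np.median(q[m,2]),m.sum())
r=cv2.minAreaRect(P.reshape(-1,3)[m][:,:2].astype(np.float32)); print(r)
m=(q[:,2]>71)&(q[:,2]<81)&(abs(q[:,0]-75)<30)&(abs(q[:,1])<110)
print('batten x',np.percentile(q[m,0],[2,50,98]),'y',q[m,1].min(),q[m,1].max(),np.median(q[m,2]))
ye=(hsv[...,0]>20)&(hsv[...,0]<34)&(hsv[...,1]>170); ye[:, :225]=0; ye[:,275:]=0; ye[:175]=0; ye[215:]=0
vs,us=np.nonzero(ye); print('mark px',len(us),us.mean(),us.min(),us.max(),vs.min(),vs.max())
print('mark J',J(ray(cm,[[us.mean(),190]],101.7)), np.median(q.reshape(384,512,3)[ye],0))
```

```text
plate top: x [-3.64662244 -1.00507761  4.06314038] y -61.33802874801454 58.120536407388194 z 108.38055460122337 1853
((628.0196533203125, -40.71827697753906), (119.4581069946289, 10.115072250366211), 76.91510772705078)
batten x [54.46663506 71.34666012 92.49709958] y -101.38377001202592 97.67320611947544 75.51983521198417
mark px 136 245.06617647058823 242 248 185 208
mark J [[ 11.38719192  -6.3894103  101.7       ]] [ 16.32743825  -6.45490446 101.44981714]
```

```bash
cat >> h.py <<'E'
def jt(jx,jy,jz,th,back=0):
    a=np.radians(-13.1);ex=np.array([np.cos(a),np.sin(a),0]);ey=np.array([-ex[1],ex[0],0])
    R=Ro.from_rotvec(ex*th)*Ro.from_euler('xyz',(-90,0,-13.1),degrees=True)
    pos=np.array([627.3,-38.9,0])+ex*jx+ey*jy+np.array([0,0,jz])-back*R.as_matrix()[:,1]
    go(pos,R.as_euler('xyz',degrees=True))
E
python3 -c "
from h import *
jt(22,0,85,.265,70)"
```

```text
t 15.43 pos [641.7 -41.6 198.5] rpy [-90.    0.1 -13. ] gap 85.3 F [ 1.1  0.6 -0.4]
-> shift [  7.4  45.9 -19. ] rv [ 0.265  0.001 -0.001] rows 1.4
```

```bash
python3 -m crank '[[7.4,0,-19,0.15,0,0,0.3],[7.4,20,-19,0.265,0,0,0.4],[7.4,46,-19,0.265,0,0,0.4],[7.4,46,-19,0.265,0,0,0.4],[7.4,46,-19,0.265,0,0,0.4],[7.4,46,-19,0.265,0,0,0.4]]' 60
python3 - <<'E'
from h import *
s=sense(); p,d=snapshot('wrist'); cv2.imwrite('pics/w6.png',p[:,:,::-1])
jt(22,0,85,.265,0)
E
```

```text
time: 16.18
tool_pos: [646.3, -62.6, 154.9]
tcp_rot: [-74.8, -0.2, -13.0]
ft_force: [0.2, -0.3, 0.4]
finger_gap: 51.6
t 16.23 pos [646.2 -62.8 154.7] rpy [-74.8  -0.1 -13. ] gap 51.4 F [-0.7  0.5 -0.1]
-> shift [-2.  72.2  0.1] rv [0.    0.002 0.002] rows 1.2
```

View pics/w6.png

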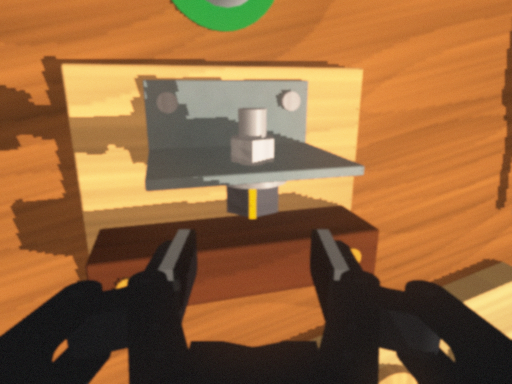

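The view is aligned with the tilt: the yellow mark at (253,203) is centred on the head (228–278) and between the fingers. I'll descend along the tool axis.

```bash
python3 -m crank '[[-1.5,30,0,0,0,0,0.4],[-1.5,55,0,0,0,0,0.4],[-1.5,65,0,0,0,0,0.4],[-1.5,72,0,0,0,0,0.4],[-1.5,72,0,0,0,0,0.4],[-1.5,72,0,0,0,0,0.4]]' 60
python3 - <<'E'
from h import *
jt(22,0,85,.265,0)
p,d=snapshot('scene'); cv2.imwrite('pics/s7.png',cv2.resize(p[200:290,180:300],None,fx=6,fy=6,interpolation=cv2.INTER_CUBIC)[:,:,::-1])
p,d=snapshot('wrist'); cv2.imwrite('pics/w7.png',p[:,:,::-1])
E
```

```text
time: 16.98
tool_pos: [648.8, -44.9, 84.6]
tcp_rot: [-74.8, -0.1, -13.1]
ft_force: [0.1, -0.7, 0.1]
finger_gap: 51.2
t 16.98 pos [648.8 -44.9  84.6] rpy [-74.8  -0.1 -13.1] gap 51.2 F [ 0.1 -0.7  0.1]
-> shift [-0.3 -0.1  1. ] rv [0.    0.    0.002] rows 0.0
```

View pics/s7.png

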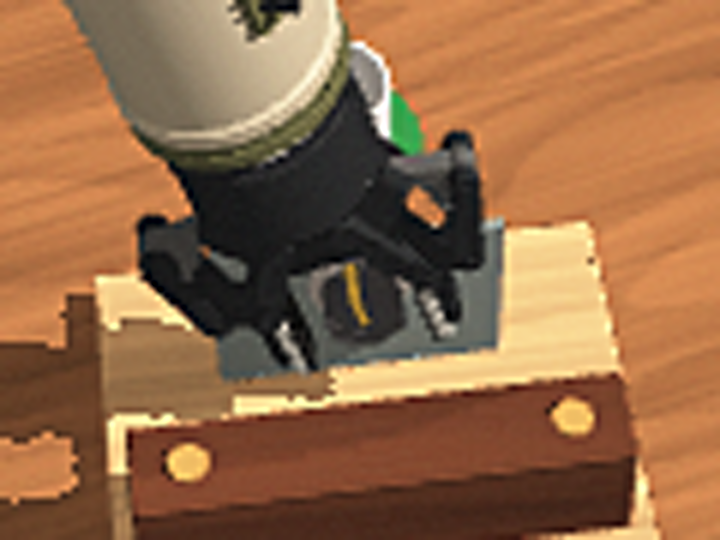

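View pics/w7.png

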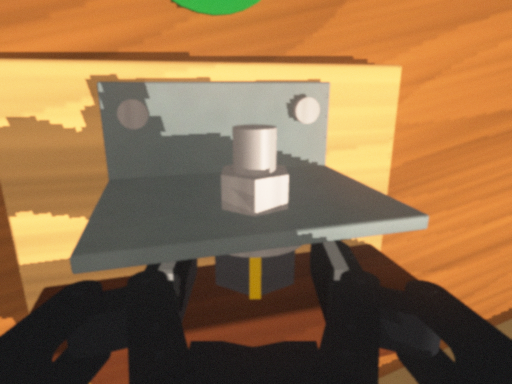

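Both views show the fingers straddling the head, parallel to the flats, with no contact force. In the wrist view the head is at (255,270) and the pads at u≈190 and 315. I'll close.

```bash
python3 -m crank '[[0,0,0.8,0,0,0,0.4],[0,0,0.8,0,0,0,1],[0,0,0.8,0,0,0,1],[0,0,0.8,0,0,0,1],[0,0,0.8,0,0,0,1],[0,0,0.8,0,0,0,1],[0,0,0.8,0,0,0,1]]' 60
python3 - <<'E'
from h import *
jt(22,0,85,0.265,0); print(sense()['wrist_torque'])
p,d=snapshot('wrist'); cv2.imwrite('pics/w8.png',p[150:,100:420][:,:,::-1])
E
```

```text
time: 17.95
tool_pos: [648.4, -44.1, 84.0]
tcp_rot: [-74.8, -0.0, -13.1]
ft_force: [-2.3, -4.3, 5.4]
finger_gap: 29.3
t 17.95 pos [648.4 -44.1  84. ] rpy [-74.8  -0.  -13.1] gap 29.3 F [-2.3 -4.3  5.4]
-> shift [ 0.3 -0.9  0.5] rv [ 0. -0.  0.] rows 0.0
[-0.52116234  0.47610241  0.08917561]
```

View pics/w8.png

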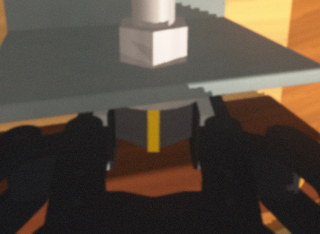

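The gap is 29.3 mm, so the grip is square on the flats, and forces are small. I'll raise the grip force and turn back slowly.

```bash
python3 -m crank '[[0,0,0,0,0,0,1],[0,0,0,0,0,0,1],[0,0,0,-0.04,0,0,1],[0,0,0,-0.08,0,0,1],[0,0,0,-0.12,0,0,1],[0,0,0,-0.12,0,0,1]]' 90; python3 -m crank '[[0,0,0,-0.04,0,0,1],[0,0,0,-0.08,0,0,1],[0,0,0,-0.12,0,0,1],[0,0,0,-0.15,0,0,1],[0,0,0,-0.15,0,0,1],[0,0,0,-0.15,0,0,1]]' 90
python3 - <<'E'
from h import *
jt(22,0,85,0.0,0); print(sense()['wrist_torque'])
s=sense()
p,d=snapshot('wrist'); cv2.imwrite('pics/w9.png',cv2.resize(p[200:340,150:360],None,fx=3.5,fy=3.5,interpolation=cv2.INTER_CUBIC)[:,:,::-1])
p,d=snapshot('scene'); cv2.imwrite('pics/s9.png',cv2.resize(p[200:290,180:300],None,fx=6,fy=6,interpolation=cv2.INTER_CUBIC)[:,:,::-1])
E
```

```text
time: 18.75
tool_pos: [648.3, -44.2, 84.0]
tcp_rot: [-81.8, -0.0, -13.1]
ft_force: [-4.0, -5.0, 5.2]
finger_gap: 28.5
time: 19.5
tool_pos: [648.3, -44.4, 84.0]
tcp_rot: [-90.4, -0.0, -13.1]
ft_force: [-3.4, -4.8, 5.1]
finger_gap: 28.6
t 19.5 pos [648.3 -44.4  84. ] rpy [-90.4  -0.  -13.1] gap 28.6 F [-3.4 -4.8  5.1]
-> shift [ 0.3 -1.   0.6] rv [ 0.006 -0.     0.   ] rows 0.0
[-0.78309348  0.49028016  0.00473199]
```

View pics/w9.png

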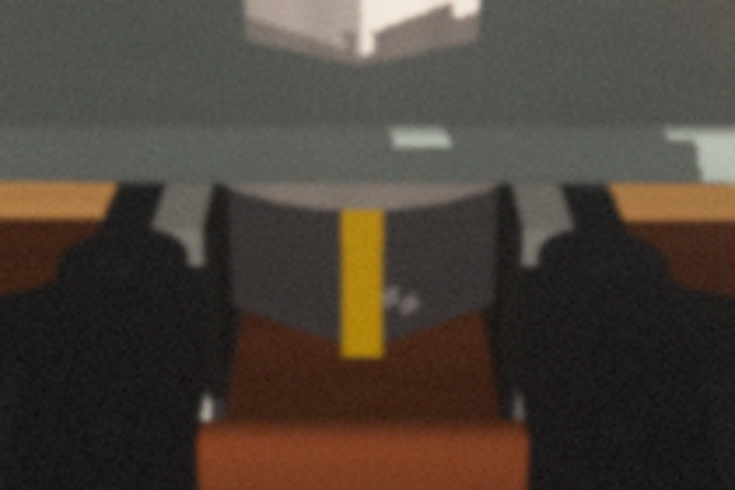

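View pics/s9.png

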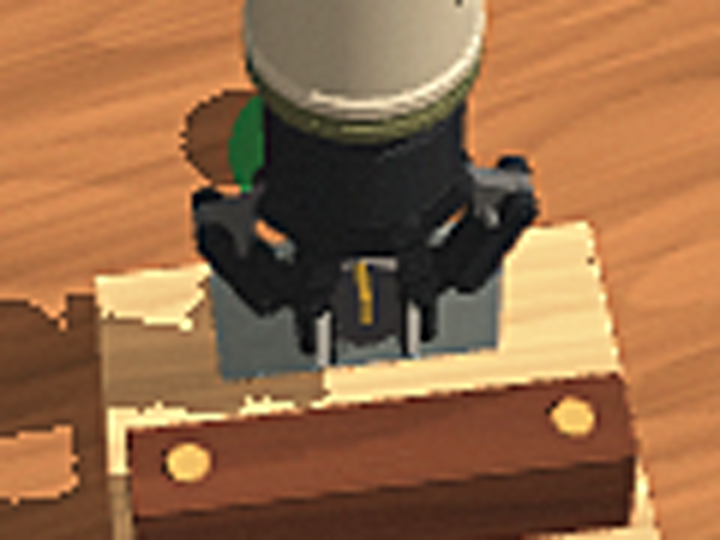

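The mark sits exactly midway on the head (x≈362 between edges 228 and 497), and the tool is within 0.5° of vertical. One hold and a last check of the tin, bottle and surroundings.

```bash
python3 -m crank '[[0,0,0,0,0,0,1],[0,0,0,0,0,0,1],[0,0,0,0,0,0,1],[0,0,0,0,0,0,1]]' 90
python3 - <<'E'
from h import *
jt(18,0,85,0.0,0)
for n in ['top','scene']:
    p,d=snapshot(n); cv2.imwrite(f'pics/{n}F.png',p[:,:,::-1]);P=cloud(cam(n),d)
    for k,(x,y),z in [('tin',(500.7,-9.8),45),('bottle',(415.5,320.2),108)]:
        q=P[(np.hypot(P[...,0]-x,P[...,1]-y)<40)&(abs(P[...,2]-z)<5)]
        if len(q)>8: print(n,k,len(q),circ_fit(q) if k=='tin' else q.mean(0))
E
```

```text
time: 20.1
tool_pos: [648.3, -44.4, 84.0]
tcp_rot: [-90.3, -0.0, -13.1]
ft_force: [-3.3, -5.9, 5.1]
finger_gap: 28.6
t 20.1 pos [648.3 -44.4  84. ] rpy [-90.3  -0.  -13.1] gap 28.6 F [-3.3 -5.9  5.1]
-> shift [-3.7 -1.   0.6] rv [ 0.006 -0.     0.   ] rows 0.1
top bottle 179 [412.46489452 319.20828292 110.55867024]
scene bottle 110 [415.72522332 317.7534777  110.00567198]
```

View pics/topF.png

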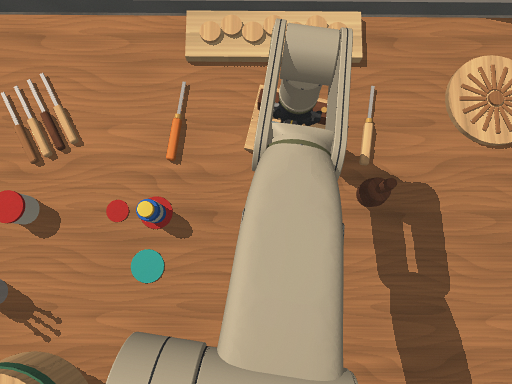

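View pics/sceneF.png

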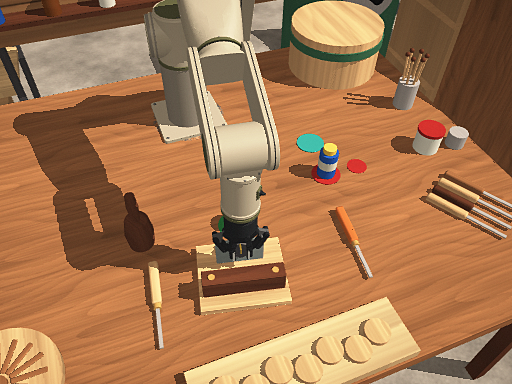

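The top view shows the bottle on the large red coaster at (155,211). The mallet (374,191) and gouges (176,122) and (369,125) have not moved. The scene view shows the gripper on the head. The tin is hidden by the arm; nothing has come near it since it measured 1.5 mm off centre. Handing in.

```bash
python3 -c "
from bench import *
print(hand_in()); s=sense(); print(s['time'],s['tcp_rot'],s['finger_gap'],s['ft_force'])"
```

```text
the job is handed in; nothing more can be done
None
the job is handed in; nothing more can be done
```

The job is handed in: the tin and bottle are swapped, and the arm is holding the bolt head with its yellow mark up. It took about 20 s of the 72 s; the hand-in gave no verdict.

**Swap:** I parked the bottle on the bench, moved the tin to the green mat, then set the bottle on the larger red coaster. After release the tin measured about 1.5 mm from the mat's centre. The bottle measured 1 to 3 mm from the coaster's centre, depending on the camera.

**Bolt:** The head started at about 0.265 rad. I gripped it with the gripper tilted to match, raised the grip to 90 N and turned it upright. At the last check:
- **Mark:** it sat midway between the head's edges in the wrist view, and the tool was 0.3 to 0.4° from vertical.
- **Hold:** the tool pose and the 28.6 mm finger gap did not change over a 0.5 s hold, with wrist forces under 10 N.
- **Position:** the TCP was about 4 mm from the grip point, on purpose, to keep the pads off the washer.

**Left alone:** The mallet and both gouges looked unmoved in the final top and scene pictures.

**Unconfirmed or in disagreement:**
- The arm hid the tin in the last pictures, so its place rests on the measurement right after release.
- The wrist camera put the jig about 1.7 mm to one side of where the fixed cameras did. I went by the fixed cameras.

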